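Clear the cheese slicer's wire groove and lower the bow

ROBOT

A 6-joint arm with a two-finger parallel gripper is mounted at the origin on a cart in front of the work surface, level with it; the furniture and walls round the work are solid. World frame = base frame: x ahead of the robot, y to its left, z up, the work surface at z = 0. Lengths are in m, angles in rad, forces in N, time in s.
With the tool pointing down it reaches from about 0.225 to 0.875 m from the base axis. Payload 3.4 kg.
Tool frame: the origin (TCP) lies at the very end of the fingers, on their centre line; the grasp point (between the pads) lies 19 mm behind it; z points along the fingers, y is the direction in which the jaws open and shut (so a half turn about z gives the same grasp; the last joint's range is limited). The gripper opens to 85 mm and grips with 20 to 120 N. Pads are 22 mm wide; open, the fingers measure 114 mm over their backs; the gripper's body (76 mm by 85 mm) begins 54 mm behind the grasp point. The pads swing forward as they close: fully open they stand 13 mm farther back than shut.
Start: joints at [-1.24, 0.276, 1.505, -0, 1.361, -0.121], TCP at [0.251, -0.517, 0.231] pointing down, gripper open.
Joint ranges: [-2.89, 2.89], [-0.75, 2.08], [0.22, 2.7], [-1.18, 4.32], [0.11, 2.71], [-2.7, 2.7]. Speed limits (rad/s): [2.57, 2.57, 3.14, 3.14, 3.14, 3.14].

INTERFACE

Orientations are given as a unit quaternion [w, x, y, z].
In Python, from rig import get_state, get_image, calibration, sign_off gives the robot as it stands. The module is installed in compiled form; this text tells all that it offers.
- The arm moves only by the tool drive_tool, never from a script. Its argument "targets" is one flat list of numbers, 7 for each row, row after row: the turn, a rotation vector about the tool's x, y, z in degrees, then the shift along the tool's x, y, z in mm, then the opening, from 0 (shut) to 1 (fully open). In form: [wx, wy, wz, tx, ty, tz, fingers, wx, wy, wz, tx, ty, tz, fingers, ...]. A call has 1 to 12 rows; each row shifts and turns the commanded pose from where the row before left it, along the tool's axes as they then stand; what a row does not reach is not made up. A row lasts 1/8 s, in which the tool goes at most 62.5 mm and 10.7 degrees, less where a joint would pass 70% of its speed; a pose out of reach is approached as far as the arm can. A call is refused whole if a number of a shift passes 62.5 or a number of a turn 10.7, either way. A call with a gripper value outside its range is refused whole. The fingers move at their own pace and stop on an object; "grip_force" is the grip in N (left out, the last holds). Time passes only in rows, so rows that do not move let the fingers close. It gives the time, the measured TCP pose, the force and the opening at its end, in the units of the state.
- get_state(): the state, without advancing time (a new reading comes with each control period).
- get_image(name): name is "scene" or "top"; returns the picture (400x640x3 uint8, red, green, blue); there is no depth.
- calibration(name): a dict with "mtx" (3x3 intrinsics, pixels), "distortion" ([k1, k2, p1, p2, k3] as OpenCV has them; the pictures are not rectified), "world_to_cam" (4x4, takes a point from world to camera coordinates). Camera axes: x right, y down, z forward; pixel columns grow to the right and rows downward; lengths in m; the calibration is good to about 2 mm. A picture is of the moment at which its call begins. calibration takes no time and is no camera call.
- sign_off(): hands the job in, once; it reports no verdict.
The state is a dict: "clock": time; "qpos": joint angles; "qd": joint speeds; "effort": joint torques, N m; "position": TCP position; "ee_rot": TCP orientation; "contact_force": force on the tool from outside, world axes, zero at the start; "moment": the same for the moment, N m; "width": finger opening in m.
Only numpy, scipy, OpenCV 4.12 (cv2) and the standard library are available. Lean on these libraries where they do the work, as an engineer would, in place of code of your own. Each camera call takes 0.05 s, during which the arm holds its last target.

TASK

Get the cheese slicer ready for the next cut: run your fingertips along the wire groove of the marble slab, from its left end to its right, lightly touching the marble or just above it, so that the three rind parings lying on it are pushed off the slab's right-hand end. Then push the raised wire bow gently down by its wooden grip, without letting it drop, until the wire lies home in the groove. Only touch and push: do not pinch or lift the parings or the grip, do not press hard, and leave the things round the slicer alone.

Things in the scene. Friction and masses are not known exactly. Their poses are not given: they have to be found in the camera images.
- wire_slicer: Cheese wire slicer, fixed to the deck. White marble slab 186 (x) by 204 (y) mm, top 25.5 mm above its origin, which lies on the deck: slab x -76 to +110, y -98 to +106 mm. Its x points away from the robot (yaw up to 0.2 either way), y to the left, z up. The dark groove crosses the slab along y at x = -44 mm. Bow open, no part of it is over the front 90 mm of the slab.
- groove_left (a point): Point on the slab's top in the middle of the groove, 16 mm in from the slab's left edge: where the sweep starts.
- groove_right (a point): Right-hand end of the groove: the point where it runs out over the slab's right edge, at the height of the slab's top. Beyond it is a 25.5 mm drop to the deck. Along y there are 188 mm between the two groove points.
- wire_slicer_bow (a joint): Angle of the wire bow about its hinge rod, rad: 0 = down against its stop, the wire lying home in the groove; grows as the bow is raised; 1.36 to 1.52 at the start, 1.66 at most. Hinge friction holds it at any angle (below about 0.2 it may sink by itself); about 2 N square to the bow at the grip moves it. It stops dead at 0: go slowly over the last centimetre.
- bow_hinge (a point): Middle of the bow's hinge rod (along the slicer's y), 91 mm behind the slicer's origin, 38.5 mm above the deck.
- bow_grip (a point): Centre of the bow's turned wooden grip, a round bar of 22 mm diameter and 104 mm length along the slicer's y. With the bow down it lies 189 mm in front of the hinge rod and 19 mm below it (19.5 mm above the deck); raised, it swings up and away from the robot on a 190 mm arc about the hinge, so at the start it stands about 0.23 m above the deck.
- scrap_0: 14x11x7.5 mm paring of pale cheese with a strip of darker rind, lying on the slab on the groove. Origin at the middle of its underside. They lie one after another along the groove, 20 mm or more apart, 30 mm or more from groove_left and within 4 mm of its line, at any yaw. 10 to 14 g. Pushed, one may slip to the side of the fingers and stay on the slab: look, and sweep again.
- scrap_1: 15x12x8 mm paring of pale cheese with a strip of darker rind, lying on the slab on the groove. Origin at the middle of its underside. They lie one after another along the groove, 20 mm or more apart, 30 mm or more from groove_left and within 4 mm of its line, at any yaw. 10 to 14 g. Pushed, one may slip to the side of the fingers and stay on the slab: look, and sweep again.
- scrap_2: 13x11x7.5 mm paring of pale cheese with a strip of darker rind, lying on the slab on the groove. Origin at the middle of its underside. They lie one after another along the groove, 20 mm or more apart, 30 mm or more from groove_left and within 4 mm of its line, at any yaw. 10 to 14 g. Pushed, one may slip to the side of the fingers and stay on the slab: look, and sweep again.
- half_wheel: Half wheel of cheese, 74x146x36 mm, lying flat behind the slicer. Origin at the middle of its underside. To be left alone.
- tongs: Steel serving tongs, 46x217x22 mm, lying left of the slicer, along its own y. Origin at the middle of the underside. To be left alone.
- jam_jar: Jam jar, 75 mm across, 112 mm tall, standing behind the slicer on the right. Origin at the middle of its foot. To be left alone.

How it is judged:
By the outcome, as a careful person would: the job done as asked, in the order asked, and still so for the second after the job is handed in, with the robot touching nothing.
It also fails if it takes over 67 s, if anything falls off the work surface, if the arm or the gripper's body presses on something with over 40 N, if the wrist force passes 120 N, or if a joint passes its speed limit or range.

## Working session

There is one attempt and no reset: what is moved stays moved. The work goes in short steps, Python scripts to look and compute and a tool call to move; the robot and the scene stay as the last step left them, time stands still between calls to the robot, and variables do not carry over. Pictures are saved under pics/ and viewed, and the job is handed in when it is done.

Besides the shell and the picture viewer there is one more tool, called after "Emit:" by a JSON object that holds its "api" and its "payload", one argument or row to a line. drive_tool: Moves the arm, as the interface text tells. Its arguments: {"type":"object","properties":{"targets":{"type":"array"},"grip_force":{"type":"number"}},"required":["targets"]}

```bash
mkdir -p pics; python3 - <<'E'
from rig import *
import cv2
s=get_state();print(s)
for n in("scene","top"):
    im=get_image(n);cv2.imwrite(f"pics/{n}0.png",im[:,:,::-1]);c=calibration(n);print(n,c)
E
```

```text
{'clock': 0.0, 'qpos': array([-1.24002585e+00,  2.76584350e-01,  1.50614053e+00, -2.77919387e-05,
        1.36072929e+00, -1.21026116e-01]), 'qd': array([-1.47892178e-03, -6.48248802e-05,  1.72700026e-04,  6.46201087e-04,
       -2.90824438e-04,  1.69450380e-03]), 'effort': array([ 2.51268775e-04, -4.16775548e+01, -2.45810366e+01, -8.21627327e-05,
        1.07971145e-02,  1.43185747e-05]), 'position': array([ 0.25082925, -0.51680068,  0.23044286]), 'ee_rot': array([-9.24218893e-04,  9.74592223e-01,  2.23984668e-01, -1.10944610e-04]), 'contact_force': array([0.6418141 , 0.57482855, 0.07348558]), 'moment': array([ 0.00771901, -0.04213326, -0.00929816]), 'width': 0.08585847727366566}
scene {'mtx': array([[487.53010343,   0.        , 320.70491829],
       [  0.        , 487.53010343, 207.02649974],
       [  0.        ,   0.        ,   1.        ]]), 'distortion': array([-0.14486431,  0.        ,  0.        ,  0.        ,  0.        ]), 'world_to_cam': array([[-7.81273181e-01, -6.24188482e-01,  9.77419495e-04,
         6.45264931e-01],
       [-3.08355557e-01,  3.84594591e-01, -8.70059683e-01,
         1.18749111e-01],
       [ 5.42705322e-01, -6.80055689e-01, -4.92945426e-01,
         9.06133917e-01],
       [ 0.00000000e+00,  0.00000000e+00,  0.00000000e+00,
         1.00000000e+00]])}
top {'mtx': array([[423.18629299,   0.        , 320.360121  ],
       [  0.        , 423.18629299, 202.40788605],
       [  0.        ,   0.        ,   1.        ]]), 'distortion': array([0.02366192, 0.        , 0.        , 0.        , 0.        ]), 'world_to_cam': array([[ 0.00875274, -0.99995445, -0.00380659,  0.30662215],
       [-0.99395793, -0.00828361, -0.10944866,  0.622997  ],
       [ 0.10941214,  0.00474156, -0.99398516,  0.83067896],
       [ 0.        ,  0.        ,  0.        ,  1.        ]])}
```

View pics/scene0.png

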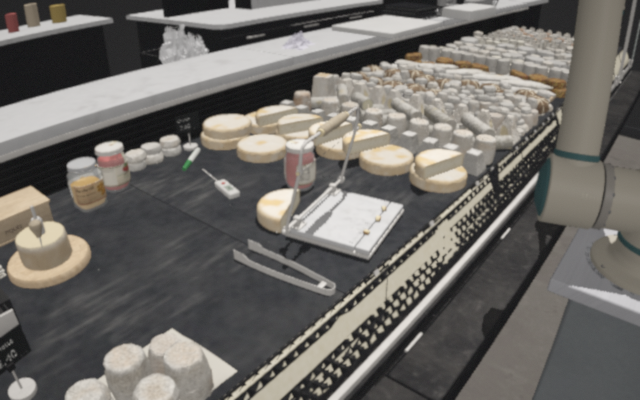

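View pics/top0.png

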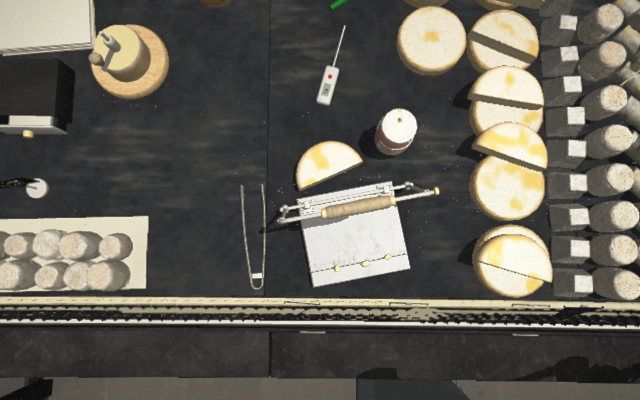

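The top picture shows the slab with corners near (312,287), (410,270) and (393,182). The three parings are near (337,267), (363,264) and (388,257), and the grip is near (355,207).

```bash
cat > h.py <<'E'
import numpy as np,cv2
from rig import *
from scipy.spatial.transform import Rotation as R
def ray(n,px):
    c=calibration(n);T=c["world_to_cam"]
    u=cv2.undistortPoints(np.array(px,float).reshape(-1,1,2),c["mtx"],c["distortion"]).reshape(-1,2)
    d=np.c_[u,np.ones(len(u))]@T[:3,:3]
    return -T[:3,:3].T@T[:3,3],d
def onz(n,px,z):
    o,d=ray(n,px); return o+d*((z-o[2])/d[:,2])[:,None]
def proj(n,P):
    c=calibration(n);T=c["world_to_cam"]
    return cv2.projectPoints(np.array(P,float).reshape(-1,1,3),cv2.Rodrigues(T[:3,:3])[0],T[:3,3],c["mtx"],c["distortion"])[0].reshape(-1,2)
def crop(n,im,x0,y0,x1,y1,k,f):
    cv2.imwrite(f,cv2.resize(im[y0:y1,x0:x1,::-1],None,fx=k,fy=k,interpolation=cv2.INTER_CUBIC))
E
python3 - <<'E'
from h import *
im=cv2.imread("pics/top0.png")[:,:,::-1]
crop("t",im,260,170,450,300,4,"pics/topc.png")
im2=cv2.imread("pics/scene0.png")[:,:,::-1]
crop("t",im2,250,100,430,270,3.5,"pics/scenec.png")
hsv=cv2.cvtColor(np.ascontiguousarray(im),cv2.COLOR_RGB2HSV)
# scraps
m=((hsv[...,1]>70)&(hsv[...,2]>100)).astype(np.uint8)
m[:235]=0;m[285:]=0;m[:,:300]=0;m[:,420:]=0
n,l,st,ce=cv2.connectedComponentsWithStats(m)
for i in range(1,n):
    if st[i,4]>5: print("scrap",ce[i],st[i],onz("top",ce[i:i+1],0.030)[0].round(4))
# slab
m=((hsv[...,2]>120)&(hsv[...,1]<60)).astype(np.uint8)
m[:170]=0;m[290:]=0;m[:,:290]=0;m[:,420:]=0
cs,_=cv2.findContours(m,cv2.RETR_EXTERNAL,cv2.CHAIN_APPROX_NONE)
c=max(cs,key=cv2.contourArea);print(cv2.contourArea(c))
a=cv2.approxPolyDP(cv2.convexHull(c),4,True).reshape(-1,2);print(a);print(onz("top",a,0.0255).round(4))
g=cv2.minAreaRect(c);print(g)
E
```

```text
scrap [386.84615385 256.76923077] [384 254   7   6  13] [0.5113 0.1764 0.03  ]
scrap [363.75  263.875] [362 261   6   6  16] [0.4966 0.2231 0.03  ]
scrap [335.63636364 267.36363636] [334 265   5   7  11] [0.4891 0.2799 0.03  ]
7728.0
[[411 182]
 [409 268]
 [313 286]
 [290 221]
 [290 206]
 [297 199]]
[[0.6655 0.1244 0.0255]
 [0.4891 0.1311 0.0255]
 [0.4513 0.3254 0.0255]
 [0.5824 0.3741 0.0255]
 [0.6134 0.3746 0.0255]
 [0.6281 0.3604 0.0255]]
((357.30682373046875, 232.5899200439453), (90.09210205078125, 127.78263854980469), 79.07720184326172)
```

```bash
ls -la pics
```

```text
total 1652
drwxr-xr-x 2 agent agent   4096 Dec  5 23:23 .
drwxr-xr-x 3 agent agent   4096 Dec  5 23:23 ..
-rw-r--r-- 1 agent agent 417747 Dec  5 23:22 scene0.png
-rw-r--r-- 1 agent agent 402381 Dec  5 23:23 scenec.png
-rw-r--r-- 1 agent agent 431629 Dec  5 23:22 top0.png
-rw-r--r-- 1 agent agent 422380 Dec  5 23:23 topc.png
```

View pics/topc.png

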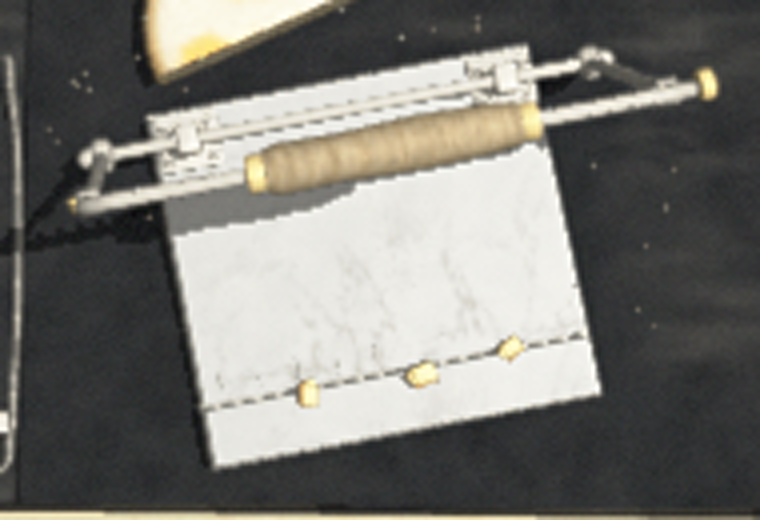

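View pics/scenec.png

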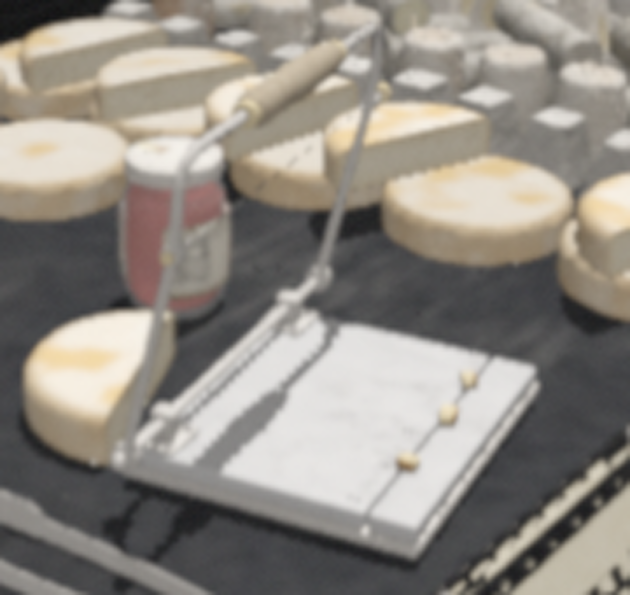

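```bash
cat >> h.py <<'E'
def fit():
    px=np.array([[213,467],[602,393],[147,117],[528,44],[203,409],[583,336]])/4+[260,170]-[.375,.375]
    W=onz("top",px,0.0255)[:,:2]
    L=np.array([[-76,106],[-76,-98],[110,106],[110,-98],[-44,106],[-44,-98]])/1000
    a=(L-L.mean(0))@np.array([1,1j]);b=(W-W.mean(0))@np.array([1,1j])
    yaw=np.angle((np.conj(a)*b).sum());sc=(np.conj(a)*b).sum()/(abs(a)**2).sum()
    M=np.array([[np.cos(yaw),-np.sin(yaw)],[np.sin(yaw),np.cos(yaw)]])
    t=W.mean(0)-M@L.mean(0)
    return yaw,M,t,abs(sc),W-(L@M.T+t)
E
python3 - <<'E'
from h import *
yaw,M,t,sc,r=fit();print(yaw,t,sc,(r*1000).round(1))
w=lambda x,y,z:np.r_[M@[x,y]+t,z]
for n,p in dict(gl=(-.044,.09,.0255),gr=(-.044,-.098,.0255),hinge=(.091,0,.0385)).items(): print(n,w(*p).round(4))
for p in [(386.85,256.77),(363.75,263.9),(335.6,267.4)]:
    W=onz("top",[p],.030)[0];print("scrap local",(M.T@(W[:2]-t)*1000).round(1))
# check in scene
print("scene proj of corners", proj("scene",[w(-.076,.106,.0255),w(-.076,-.098,.0255),w(-.044,.106,.0255),w(-.044,-.098,.0255)]).round(1))
# grip angle: project for angles in both
for th in (1.36,1.4,1.44,1.48,1.52):
    a0=np.arctan2(-19,189);  # raised: angle measured from forward(-x)
    P=[w(.091-.190*np.cos(a0+th),y,.0385+.190*np.sin(a0+th)) for y in(-.052,0,.052)]
    print(th,P[1].round(4),proj("top",P).round(1).tolist(),proj("scene",P).round(1).tolist())
E
```

```text
0.19633098261661963 [0.54298167 0.23831104] 0.9793325579368083 [[ 2.7 -1.8]
 [ 1.8  1.4]
 [-1.9 -2.1]
 [-1.9  0.8]
 [ 0.2 -2.7]
 [-1.   4.4]]
gl [0.4823 0.318  0.0255]
gr [0.5189 0.1336 0.0255]
hinge [0.6322 0.2561 0.0385]
scrap local [-43.2 -54.6]
scrap local [-48.5  -5.8]
scrap local [-44.8  51.4]
scene proj of corners [[369.2 251.9]
 [404.5 204.9]
 [353.6 247.5]
 [390.8 201.6]]
1.36 [0.5752 0.2447 0.2194] [[393.6, 212.1], [361.7, 218.2], [329.8, 224.3]] [[353.8, 119.2], [343.0, 127.1], [331.2, 135.7]]
1.4 [0.5824 0.2461 0.2216] [[392.9, 207.6], [360.9, 213.6], [328.9, 219.7]] [[350.6, 117.7], [339.6, 125.4], [327.7, 133.9]]
1.44 [0.5896 0.2476 0.2235] [[392.2, 202.9], [360.1, 209.0], [328.1, 215.1]] [[347.3, 116.2], [336.2, 123.9], [324.1, 132.3]]
1.48 [0.5969 0.249  0.225 ] [[391.4, 198.3], [359.3, 204.3], [327.2, 210.4]] [[344.0, 114.9], [332.8, 122.5], [320.6, 130.9]]
1.52 [0.6042 0.2505 0.2263] [[390.5, 193.6], [358.5, 199.6], [326.3, 205.7]] [[340.7, 113.8], [329.4, 121.3], [317.1, 129.6]]
```

```bash
cat >> h.py <<'E'
YAW,M,T0,_,_=fit()
def w(x,y,z): return np.r_[M@[x,y]+T0,z]
def rel(P,s=None):
    s=s or get_state();q=s["ee_rot"];Rm=R.from_quat([q[1],q[2],q[3],q[0]])
    return (Rm.inv().apply(np.array(P)-s["position"])*1000).round(1)
def turn(yaw,s=None): # rotvec in tool axes to tool-down w/ tool x at yaw
    s=s or get_state();q=s["ee_rot"];Rm=R.from_quat([q[1],q[2],q[3],q[0]])
    c,d=np.cos(yaw),np.sin(yaw)
    D=R.from_matrix(np.array([[c,d,0],[d,-c,0],[0,0,-1]]))
    return np.degrees((Rm.inv()*D).as_rotvec()).round(2)
def loc(P): return np.r_[M.T@(np.array(P)[:2]-T0)*1000,P[2]*1000].round(1)
E
python3 - <<'E'
from h import *
P=w(-.044,.095,.23);print(P,rel(P),turn(YAW+np.pi/2))
E
```

```text
[0.4812951  0.32290281 0.23      ] [ 573.9 -654.9    1.7] [-7.000e-02 -7.000e-02 -7.536e+01]
```

Emit:
{"api": "drive_tool", "payload": {
  "targets": [0,0,0,36,-41,0,0.5,0,0,0,36,-41,0,0.3,0,0,0,36,-41,0,0.08,0,0,0,36,-41,0,0.08,0,0,0,36,-41,0,0.08,0,0,0,36,-41,0,0.08,0,0,0,36,-41,0,0.08,0,0,0,36,-41,0,0.08,0,0,0,36,-41,0,0.08,0,0,0,36,-41,0,0.08,0,0,0,36,-41,0,0.08,0,0,0,36,-41,0,0.08],
  "grip_force": 20
}}

```text
clock: 1.6
position: [0.4249, 0.1157, 0.2312]
ee_rot: [0.0, 0.975, 0.224, 0.0]
contact_force: [-0.0, -0.8, -0.3]
width: 0.007
```

Emit:
{"api": "drive_tool", "payload": {
  "targets": [0,0,0,36,-41,0,0.08,0,0,0,36,-41,0,0.08,0,0,0,36,-41,0,0.08,0,0,0,34,-40,0,0.08,0,0,-10,0,0,0,0.08,0,0,-10,0,0,0,0.08,0,0,-10,0,0,0,0.08,0,0,-10,0,0,0,0.08,0,0,-10,0,0,0,0.08,0,0,-10,0,0,0,0.08,0,0,-10,0,0,0,0.08,0,0,-5.4,0,0,0,0.08]
}}

```text
clock: 3.1
position: [0.4812, 0.3224, 0.2307]
ee_rot: [-0.0, 0.633, 0.774, -0.001]
contact_force: [-0.4, 0.4, -0.1]
width: 0.0069
```

```bash
python3 - <<'E'
from h import *
s=get_state();print(s["clock"],loc(s["position"]),s["contact_force"],s["width"],s["qpos"],s["ee_rot"])
print(rel(w(-.044,.095,.10)),turn(YAW+np.pi/2))
E
```

```text
3.1 [-44.2  94.5 230.7] [-0.40321895  0.42782753 -0.09021535] 0.006921806984566595 [ 4.70228909e-01  2.83237015e-01  1.49595080e+00 -6.21443317e-05
  1.36363205e+00  2.69689090e-01] [-2.19828356e-04  6.32767246e-01  7.74341808e-01 -5.73682228e-04]
[  0.5   0.4 130.7] [-0.07  0.02  0.24]
```

Emit:
{"api": "drive_tool", "payload": {
  "targets": [0,0,0,0,0,30,0.08,0,0,0,0,0,40,0.08,0,0,0,0,0,40,0.08,0,0,0,0,0,40,0.08,0,0,0,0,0,20,0.08,0,0,0,0,0,0,0.08]
}}

```text
clock: 3.85
position: [0.4799, 0.3217, 0.0592]
ee_rot: [-0.001, 0.634, 0.773, -0.002]
contact_force: [0.5, 0.0, 0.8]
width: 0.007
```

```bash
python3 - <<'E'
from h import *
s=get_state();print(s["clock"],loc(s["position"]),s["contact_force"],s["width"])
a=get_image("top");b=get_image("scene")
crop("",a,260,150,450,300,4,"pics/t1.png");crop("",b,250,100,430,270,3.5,"pics/s1.png")
print(rel(w(-.044,.095,.0272)))
E
```

```text
3.85 [-45.6  94.1  59.2] [0.51661841 0.00527091 0.83172563] 0.006957224706810893
[ 0.3 -0.5 34.4]
```

View pics/t1.png

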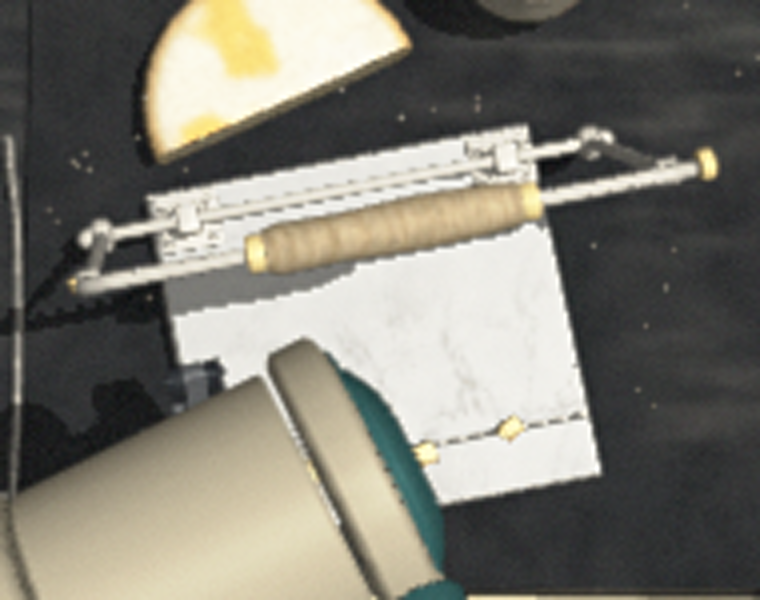

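View pics/s1.png

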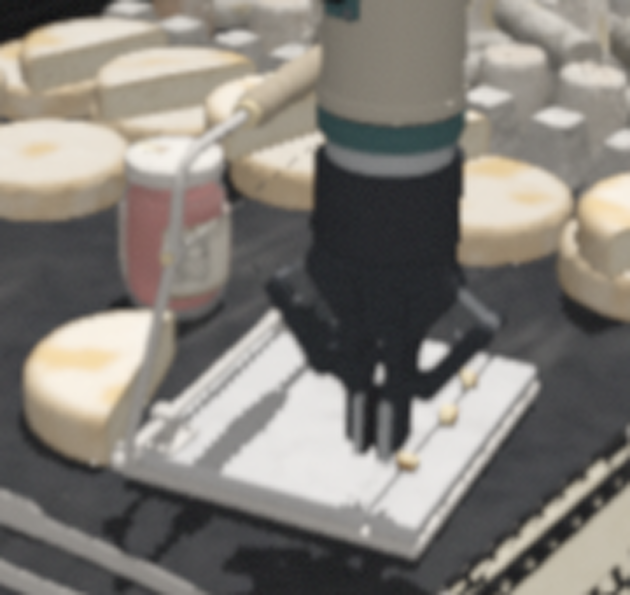

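Emit:
{"api": "drive_tool", "payload": {
  "targets": [0,0,0,0,0,12,0.08,0,0,0,0.5,1,12,0.08,0,0,0,0,0,5,0.08,0,0,0,0,0,0,0.08]
}}

```text
clock: 4.45
position: [0.482, 0.323, 0.0317]
ee_rot: [-0.0, 0.634, 0.773, -0.001]
contact_force: [1.4, -0.6, 0.4]
width: 0.0065
```

```bash
python3 - <<'E'
from h import *
s=get_state();print(s["clock"],loc(s["position"]),s["contact_force"],s["width"])
b=get_image("scene")
crop("",b,300,170,430,270,6,"pics/s2.png")
print(rel(w(-.044,.095,.0272)),turn(YAW+np.pi/2))
E
```

```text
4.45 [-43.3  95.   31.7] [ 1.35375263 -0.61138873  0.39323241] 0.006516015307977293
[-0.  -1.   4.8] [-0.02  0.01  0.04]
```

View pics/s2.png

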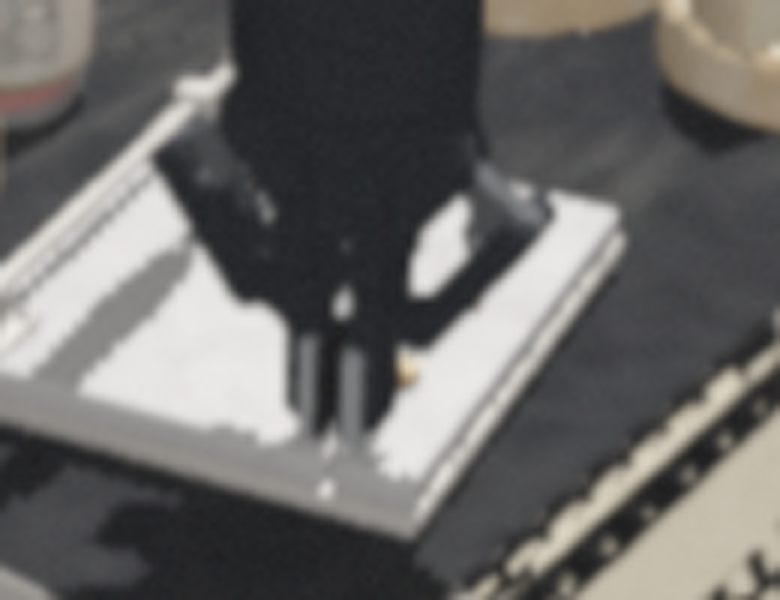

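The tips stand astride the groove just inside the left edge (about (335,435) in the crop), close above the marble. I'll lower the last bit.

Emit:
{"api": "drive_tool", "payload": {
  "targets": [0,0,0,0,-0.5,2.5,0.08,0,0,0,0,0,2.2,0.08,0,0,0,0,0,0,0.08]
}}

```text
clock: 4.88
position: [0.4818, 0.3231, 0.0275]
ee_rot: [-0.0, 0.634, 0.773, -0.0]
contact_force: [0.7, 0.3, -0.3]
width: 0.0071
```

```bash
python3 - <<'E'
from h import *
s=get_state();print(s["clock"],loc(s["position"]),s["contact_force"],s["width"])
print(rel(w(-.044,-.135,.0270)),turn(YAW+np.pi/2))
E
```

```text
4.875 [-43.5  95.1  27.5] [ 0.71748268  0.30282597 -0.30930221] 0.007135932066587508
[-230.1   -0.6    0.5] [-0.01  0.01  0.04]
```

Emit:
{"api": "drive_tool", "payload": {
  "targets": [0,0,0,-4,0,0.3,0.08,0,0,0,-8,0,0,0.08,0,0,0,-8,0,0,0.08,0,0,0,-8,0,0,0.08,0,0,0,-8,0,0,0.08,0,0,0,-8,0,0,0.08,0,0,0,-8,0,0,0.08,0,0,0,-8,0,0,0.08,0,0,0,-8,0,0,0.08,0,0,0,-8,0,0,0.08,0,0,0,-8,0,0,0.08,0,0,0,-4,0,0,0.08]
}}

```text
clock: 6.38
position: [0.4992, 0.2363, 0.0273]
ee_rot: [0.0, 0.634, 0.773, -0.0]
contact_force: [-0.4, 0.3, 0.8]
width: 0.0063
```

```bash
python3 - <<'E'
from h import *
s=get_state();print(s["clock"],loc(s["position"]),s["contact_force"],s["width"])
b=get_image("scene")
crop("",b,300,150,430,250,6,"pics/s3.png")
b=get_image("top")
crop("",b,280,150,430,300,4,"pics/t3.png")
print(rel(w(-.044,-.135,.0270)),turn(YAW+np.pi/2))
E
```

```text
6.375 [-43.3   6.5  27.3] [-0.37026209  0.27401004  0.77419681] 0.006319114169310555
[-141.6   -0.7    0.3] [-0.    0.01  0.01]
```

View pics/s3.png

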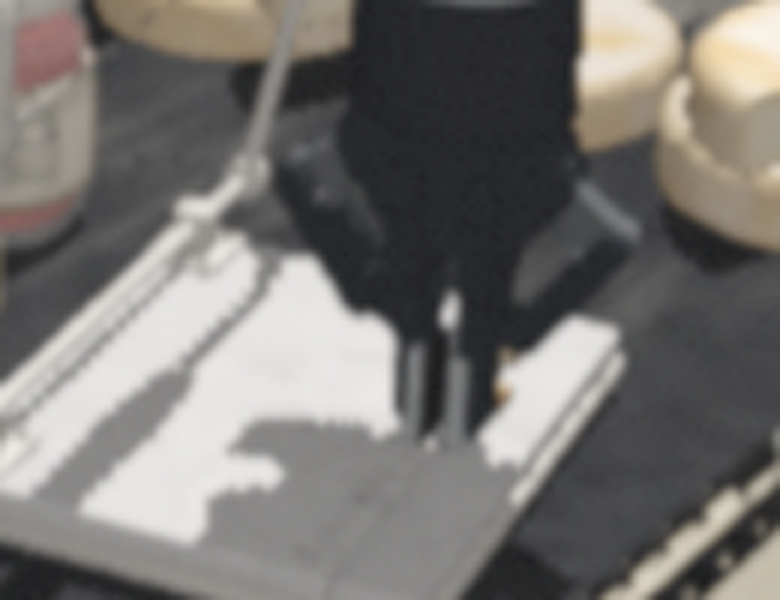

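View pics/t3.png

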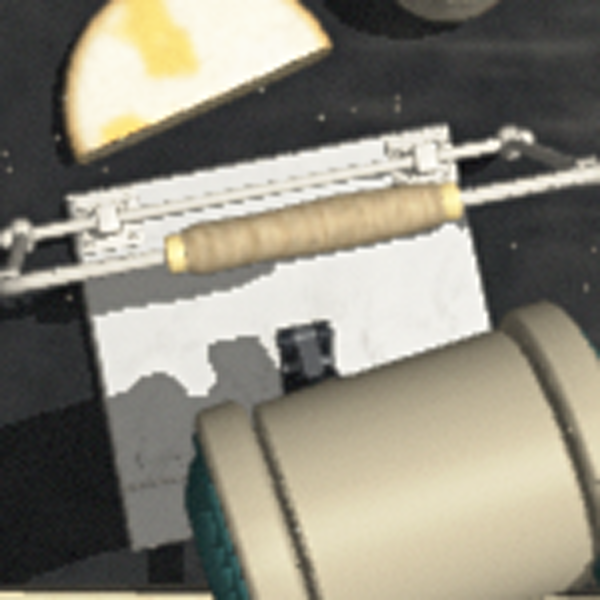

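The groove is clear behind the fingers, and one paring is visible ahead near (505,380) in the scene crop. I'll carry on with the sweep.

Emit:
{"api": "drive_tool", "payload": {
  "targets": [0,0,0,-4,-0.3,0.2,0.08,0,0,0,-8,0,0,0.08,0,0,0,-8,0,0,0.08,0,0,0,-8,0,0,0.08,0,0,0,-8,0,0,0.08,0,0,0,-8,0,0,0.08,0,0,0,-8,0,0,0.08,0,0,0,-8,0,0,0.08,0,0,0,-8,0,0,0.08,0,0,0,-8,0,0,0.08,0,0,0,-8,0,0,0.08,0,0,0,-8,0,0,0.08]
}}

```text
clock: 7.98
position: [0.5169, 0.146, 0.0271]
ee_rot: [0.0, 0.634, 0.773, -0.0]
contact_force: [0.7, 0.1, -0.1]
width: 0.0068
```

Emit:
{"api": "drive_tool", "payload": {
  "targets": [0,0,0,-8,0,0,0.08,0,0,0,-8,0,0,0.08,0,0,0,-8,0,0,0.08,0,0,0,-8,0,0,0.08,0,0,0,-8,0,0,0.08,0,0,0,-6,0,0,0.08,0,0,0,0,0,0,0.08]
}}

```text
clock: 8.85
position: [0.5259, 0.101, 0.0271]
ee_rot: [0.0, 0.634, 0.773, 0.0]
contact_force: [-0.5, 0.8, -0.3]
width: 0.0067
```

```bash
python3 - <<'E'
from h import *
s=get_state();print(s["clock"],loc(s["position"]),s["contact_force"],s["width"])
b=get_image("scene")
crop("",b,300,150,430,250,6,"pics/s4.png")
b=get_image("top")
crop("",b,290,150,480,300,4,"pics/t4.png")
E
```

```text
8.85 [ -43.5 -131.3   27.1] [-0.54064296  0.81181892 -0.3381369 ] 0.006730456868066669
```

View pics/s4.png

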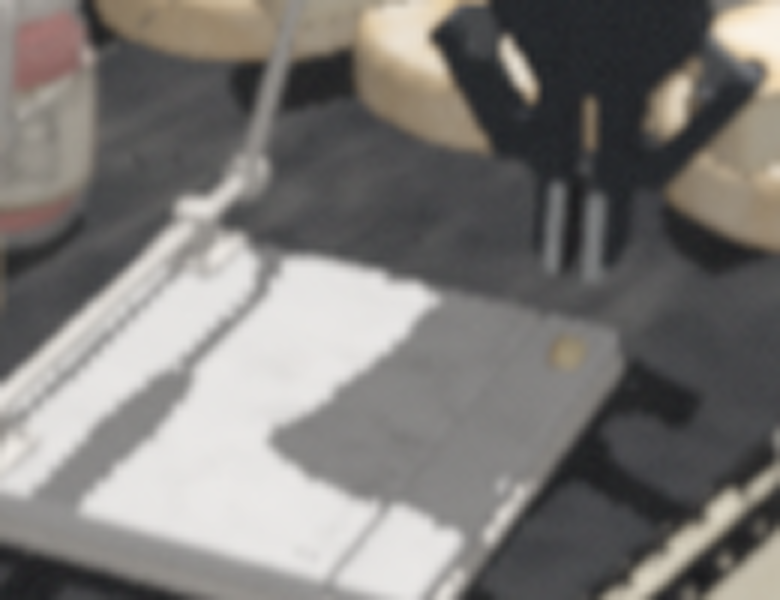

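View pics/t4.png

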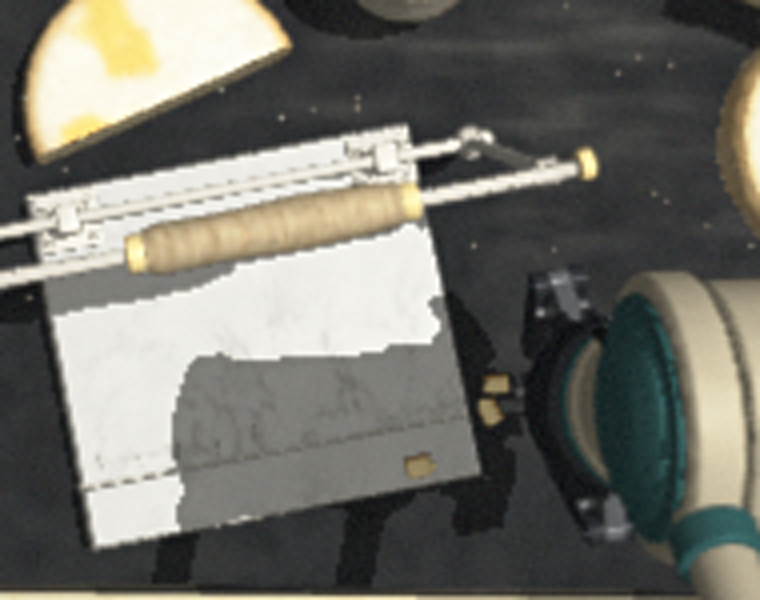

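One paring slipped to the front and still lies on the slab near (420,466) in the top crop. The other two are on the deck to the right. I'll sweep again.

```bash
python3 - <<'E'
from h import *
im=get_image("top");hsv=cv2.cvtColor(im,cv2.COLOR_RGB2HSV)
m=((hsv[...,1]>70)&(hsv[...,2]>70)).astype(np.uint8);m[:235]=0;m[285:]=0;m[:,:300]=0;m[:,425:]=0
n,l,st,ce=cv2.connectedComponentsWithStats(m)
for i in range(1,n):
    if st[i,4]>5: print(ce[i],st[i],"slab",loc(onz("top",ce[i:i+1],.031)[0]),"deck",loc(onz("top",ce[i:i+1],.006)[0]))
s=get_state();print(loc(s["position"]),rel(w(-.06,-.04,.06)))
# bow arm ends
print(loc(onz("top",[(290+585/4,150+163/4)],.22)[0]))
E
```

```text
[413.48 245.6 ] [411 244   6   5  25] slab [ -31.1 -111.9   31. ] deck [ -31.9 -117.2    6. ]
[412.19354839 252.67741935] [410 250   6   7  31] slab [ -44.6 -106.4   31. ] deck [ -45.8 -111.5    6. ]
[394.28125 265.875  ] [391 263   8   6  32] slab [-63.7 -65.4  31. ] deck [-65.5 -69.4   6. ]
[ -43.6 -130.8   27.1] [ 90.8 -16.3 -32.9]
[  53.8 -126.   220. ]
```

Emit:
{"api": "drive_tool", "payload": {
  "targets": [0,0,0,0,0,-20,0.08,0,0,0,0,0,-20,0.08,0,0,0,30,-8,0,0.08,0,0,0,35,-8,0,0.08,0,0,0,33,-6.4,0,0.08,0,0,0,0,0,0,0.08,0,0,0,0,0,20,0.08,0,0,0,0,0,15,0.08,0,0,0,0,0,5,0.08,0,0,0,0,0,0,0.08]
}}

```text
clock: 10.25
position: [0.4849, 0.1927, 0.0269]
ee_rot: [-0.0, 0.634, 0.773, -0.0]
contact_force: [-0.2, -0.1, 0.0]
width: 0.0069
```

```bash
python3 - <<'E'
from h import *
s=get_state();print(s["clock"],loc(s["position"]),s["contact_force"],rel(w(-.066,-.134,.0272)))
b=get_image("scene")
crop("",b,300,150,430,250,6,"pics/s5.png")
E
```

```text
10.25 [-65.9 -33.4  26.9] [-0.20057203 -0.13534398  0.0267174 ] [-1.006e+02 -1.000e-01 -3.000e-01]
```

View pics/s5.png

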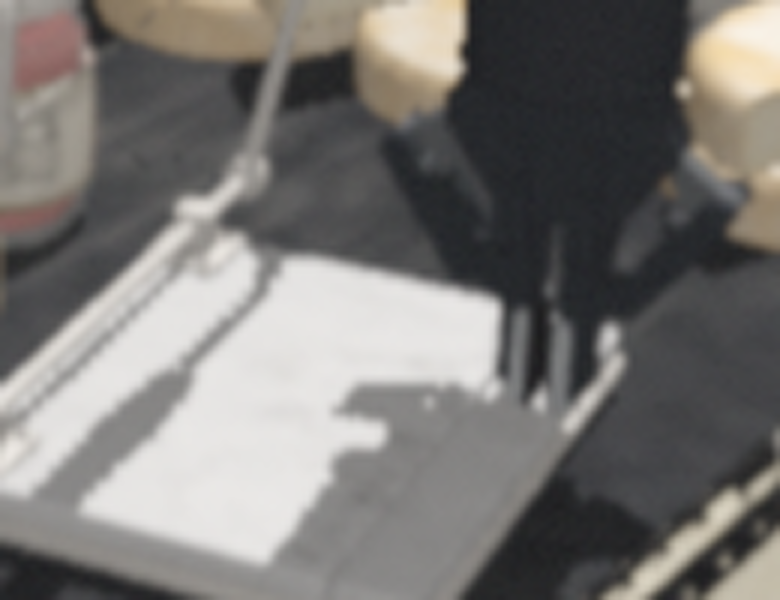

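The fingers stand at the front edge of the slab with the paring hidden just beyond them. I'll sweep right slowly.

Emit:
{"api": "drive_tool", "payload": {
  "targets": [0,0,0,-4,0,0,0.08,0,0,0,-6,0,0,0.08,0,0,0,-6,0,0,0.08,0,0,0,-6,0,0,0.08,0,0,0,-6,0,0,0.08,0,0,0,-6,0,0,0.08,0,0,0,-6,0,0,0.08,0,0,0,-6,0,0,0.08,0,0,0,-6,0,0,0.08,0,0,0,-6,0,0,0.08,0,0,0,-6,0,0,0.08]
}}

```text
clock: 11.68
position: [0.4972, 0.13, 0.027]
ee_rot: [0.0, 0.634, 0.773, -0.0]
contact_force: [0.0, -0.1, 0.2]
width: 0.007
```

Emit:
{"api": "drive_tool", "payload": {
  "targets": [0,0,0,-6,0,0,0.08,0,0,0,-6,0,0,0.08,0,0,0,-6,0,0,0.08,0,0,0,-6,0,0,0.08,0,0,0,-6,0,0,0.08,0,0,0,-6,0,0,0.08,0,0,0,0,0,0,0.08]
}}

```text
clock: 12.55
position: [0.5044, 0.0946, 0.0271]
ee_rot: [0.0, 0.634, 0.773, 0.0]
contact_force: [-0.2, 0.2, 0.5]
width: 0.0069
```

```bash
python3 - <<'E'
from h import *
s=get_state();print(s["clock"],loc(s["position"]),s["contact_force"])
b=get_image("top")
crop("",b,290,150,480,300,4,"pics/t6.png")
E
```

```text
12.55 [ -65.9 -133.4   27.1] [-0.23789247  0.18861387  0.47178943]
```

View pics/t6.png

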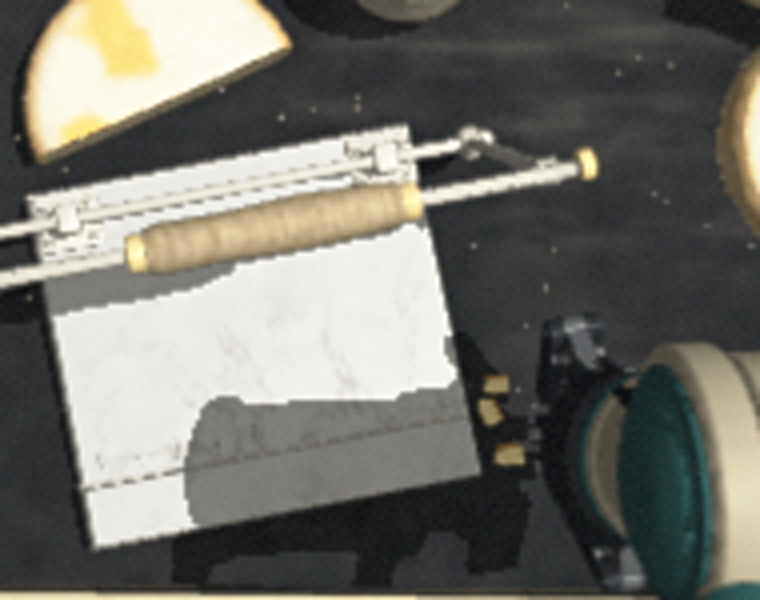

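All three parings are now on the deck off the right end, near (497,383), (488,411) and (510,455) in the crop, and the slab is clear. Next I lift, turn and go behind the grip.

Emit:
{"api": "drive_tool", "payload": {
  "targets": [0,0,0,0,0,-30,0.05,0,0,0,0,0,-50,0,0,0,0,0,0,-55,0,0,0,0,0,0,-55,0,0,0,0,0,0,-50,0,0,0,0,0,0,-25,0,0,0,10,0,0,0,0,0,0,10,0,0,0,0,0,0,10,0,0,0,0,0,0,10,0,0,0,0,0,0,10,0,0,0,0,0,0,10,0,0,0,0]
}}

```text
clock: 14.1
position: [0.5039, 0.0954, 0.2919]
ee_rot: [-0.0, 0.937, 0.35, -0.0]
contact_force: [-0.3, 0.3, 0.1]
width: -0.0
```

Emit:
{"api": "drive_tool", "payload": {
  "targets": [0,0,10,0,0,0,0,0,0,10,0,0,0,0,0,0,10,0,0,0,0,0,0,0,0,0,0,0]
}}

```text
clock: 14.6
position: [0.504, 0.0953, 0.292]
ee_rot: [-0.0, 0.995, 0.1, -0.0]
contact_force: [-0.6, 0.1, 0.2]
width: 0.0001
```

```bash
python3 - <<'E'
from h import *
s=get_state();print(s["clock"],loc(s["position"]),s["contact_force"],s["qpos"].round(2),s["width"])
print(turn(YAW),rel(w(.088,0,.295)))
b=get_image("top")
crop("",b,260,150,450,300,4,"pics/t7.png")
b=get_image("scene")
crop("",b,250,80,430,250,3.5,"pics/s7.png")
print(loc(onz("top",[(397,132)],.112)[0]))
E
```

```text
14.6 [ -66.2 -132.6  292. ] [-0.55057533  0.08995752  0.24767667] [0.05 0.15 1.52 0.   1.47 1.42] 8.449144031063945e-05
[-0.01  0.02  0.18] [ 154.6 -132.1   -3.1]
[ 186.4 -109.   112. ]
```

View pics/t7.png

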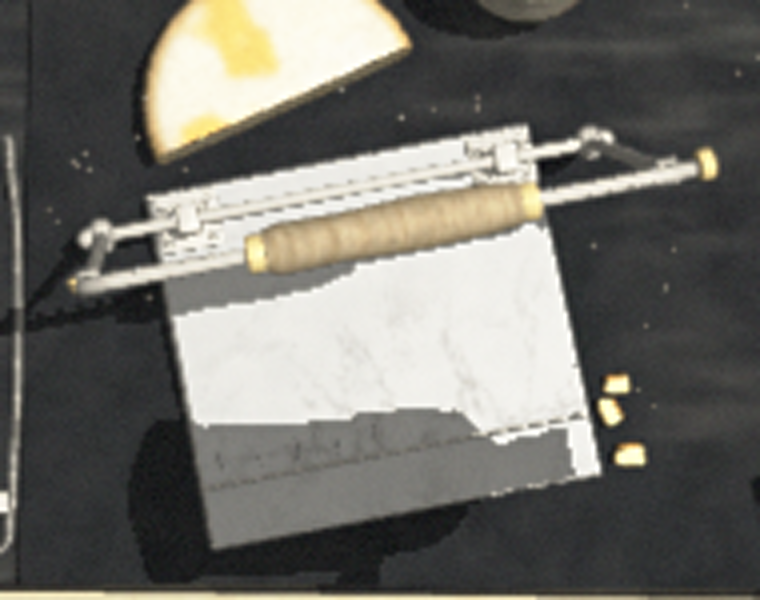

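View pics/s7.png

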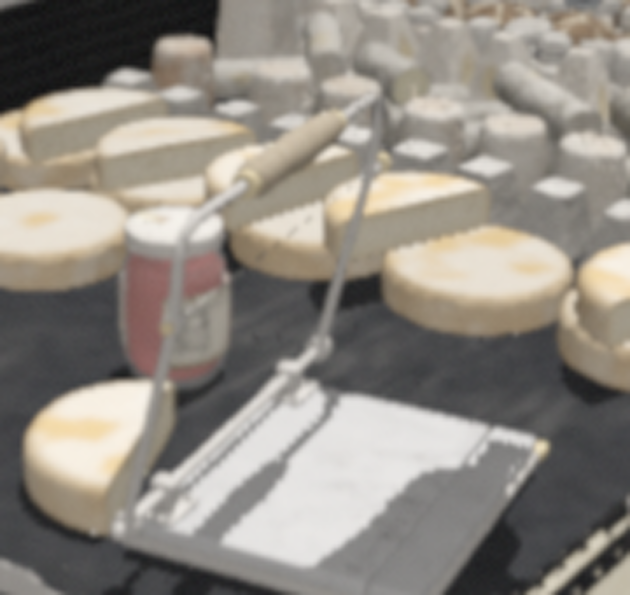

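The slab is clear with three flat parings on the deck, and the bow is still raised. I'll move over and behind the grip.

Emit:
{"api": "drive_tool", "payload": {
  "targets": [0,0,0,31,-26.4,-2,0,0,0,0,31,-26.4,-1,0,0,0,0,31,-26.4,0,0,0,0,0,31,-26.4,0,0,0,0,0,31,-26.5,0,0,0,0,0,0,0,0,0,0,0,0,0,0,25,0,0,0,0,0,0,25,0,0,0,0,0,0,20,0,0,0,0,0,0,9,0,0,0,0,0,0,0,0]
}}

```text
clock: 16.08
position: [0.6299, 0.2545, 0.2159]
ee_rot: [0.0, 0.995, 0.098, -0.001]
contact_force: [0.4, 0.2, 0.0]
width: -0.0001
```

```bash
python3 - <<'E'
from h import *
s=get_state();print(s["clock"],loc(s["position"]),s["contact_force"],s["qpos"].round(2),turn(YAW))
b=get_image("scene")
crop("",b,280,60,430,200,4,"pics/s8.png")
a0=np.arctan2(-19,189);g0=None
for th in np.r_[1.44,1.40,1.3:-.01:-.1]:
    a=th+a0;G=np.array([91-190*np.cos(a),38.5+190*np.sin(a)])
    n=np.array([np.sin(a),np.cos(a)]);C=G+11*n
    print(round(th,2),G.round(1),"corner",C.round(1),"TCP",(C+[11,0]).round(1))
E
```

```text
16.075 [ 88.4  -1.1 215.9] [0.36816138 0.19441674 0.00759304] [ 0.28  0.44  1.28 -0.    1.42  1.66] [0.02 0.06 0.05]
1.44 [ 47.5 223.5] corner [ 58.2 226. ] TCP [ 69.2 226. ]
1.4 [ 40.1 221.6] corner [ 50.7 224.5] TCP [ 61.7 224.5]
1.3 [ 22.1 215.6] corner [ 32.4 219.6] TCP [ 43.4 219.6]
1.2 [  4.8 207.8] corner [ 14.6 212.8] TCP [ 25.6 212.8]
1.1 [-11.7 198.4] corner [ -2.4 204.3] TCP [  8.6 204.3]
1.0 [-27.1 187.3] corner [-18.5 194.1] TCP [ -7.5 194.1]
0.9 [-41.4 174.8] corner [-33.5 182.4] TCP [-22.5 182.4]
0.8 [-54.3 160.9] corner [-47.3 169.3] TCP [-36.3 169.3]
0.7 [-65.8 145.8] corner [-59.6 154.8] TCP [-48.6 154.8]
0.6 [-75.8 129.6] corner [-70.5 139.2] TCP [-59.5 139.2]
0.5 [-84.  112.5] corner [-79.7 122.6] TCP [-68.7 122.6]
0.4 [-90.5  94.6] corner [-87.3 105.1] TCP [-76.3 105.1]
0.3 [-95.2  76.2] corner [-93.  87.] TCP [-82.  87.]
0.2 [-98.1  57.4] corner [-97.   68.4] TCP [-86.   68.4]
0.1 [-99.   38.5] corner [-99.   49.5] TCP [-88.   49.5]
-0.0 [-98.   19.5] corner [-99.1  30.4] TCP [-88.1  30.4]
```

View pics/s8.png

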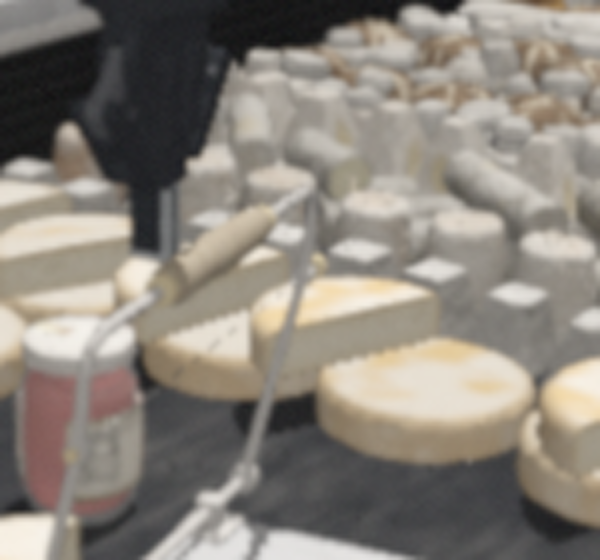

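The fingertips stand behind the grip at about grip height and touch nothing. I start the push along the arc.

Emit:
{"api": "drive_tool", "payload": {
  "targets": [0,0,0,-6,0,0,0,0,0,0,-6,0,0,0,0,0,0,-6,0,0,0,0,0,0,-6,0,0,0,0,0,0,-6,0,0,0,0,0,0,-7,0,0,0,0,0,0,-7,0,1,0,0,0,0,-7,0,3,0,0,0,0,-7,0,3,0]
}}

```text
clock: 17.25
position: [0.5729, 0.2435, 0.2092]
ee_rot: [0.0, 0.995, 0.098, -0.0]
contact_force: [1.6, 0.5, 0.2]
width: -0.0
```

```bash
python3 - <<'E'
from h import *
s=get_state();print(s["clock"],loc(s["position"]),(M.T@s["contact_force"][:2]).round(1),s["contact_force"][2],turn(YAW))
b=get_image("scene")
crop("",b,280,60,430,200,4,"pics/s9.png")
b=get_image("top")
crop("",b,260,150,450,300,4,"pics/t9.png")
E
```

```text
17.25 [ 30.3  -0.8 209.2] [1.7 0.2] 0.17809591214156528 [0.   0.   0.04]
```

View pics/s9.png

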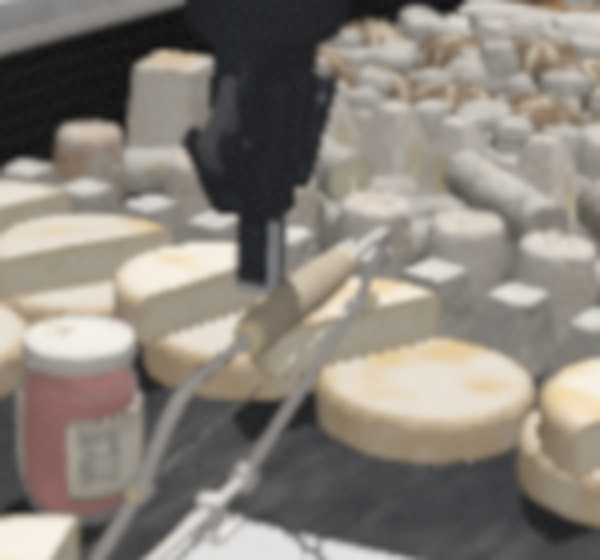

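The bow is coming forward under the tips at about 1.7 N.

Emit:
{"api": "drive_tool", "payload": {
  "targets": [0,0,0,-7,0,2.5,0,0,0,0,-7,0,3,0,0,0,0,-7,0,3,0,0,0,0,-5.4,0,3.4,0,0,0,0,-5.4,0,3.5,0,0,0,0,-5.4,0,3.5,0,0,0,0,-5.3,0,3.5,0,0,0,0,-5.3,0,3.5,0,0,0,0,-5.2,0,3.5,0,0,0,0,-5,0,4,0,0,0,0,-5,0,4,0]
}}

```text
clock: 18.73
position: [0.5114, 0.2312, 0.1714]
ee_rot: [0.0, 0.995, 0.098, -0.0]
contact_force: [1.0, 0.2, -0.1]
width: 0.0006
```

```bash
python3 - <<'E'
from h import *
s=get_state();print(s["clock"],loc(s["position"]),(M.T@s["contact_force"][:2]).round(1),s["contact_force"][2],turn(YAW))
b=get_image("scene")
crop("",b,280,90,430,230,4,"pics/s10.png")
E
```

```text
18.725 [-32.4  -0.8 171.4] [1. 0.] -0.10284879044866202 [0.   0.01 0.04]
```

View pics/s10.png

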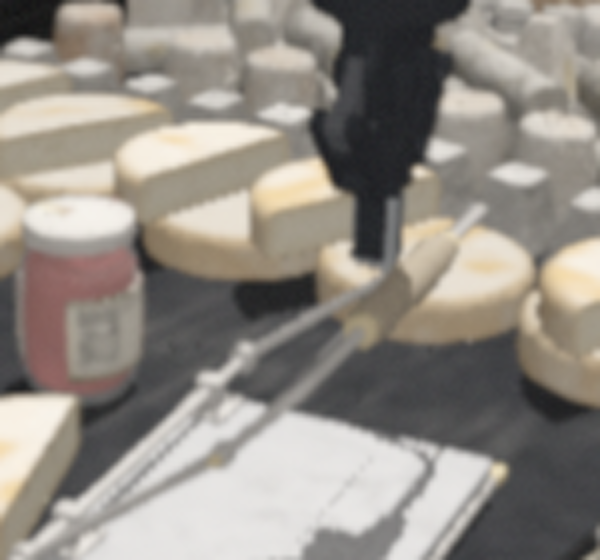

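Emit:
{"api": "drive_tool", "payload": {
  "targets": [0,0,0,-4.7,0,4.2,0,0,0,0,-4.7,0,4.2,0,0,0,0,-4.7,0,4.2,0,0,0,0,-4.7,0,4.2,0,0,0,0,-3.8,0,4.5,0,0,0,0,-3.8,0,4.5,0,0,0,0,-3.7,0,4.5,0,0,0,0,-3.7,0,4.5,0,0,0,0,-3.7,0,4.5,0,0,0,0,-3.7,0,4.5,0]
}}

```text
clock: 20.02
position: [0.471, 0.2232, 0.1276]
ee_rot: [0.0, 0.995, 0.098, -0.0]
contact_force: [0.3, 0.4, 0.5]
width: 0.0002
```

```bash
python3 - <<'E'
from h import *
s=get_state();print(s["clock"],loc(s["position"]),(M.T@s["contact_force"][:2]).round(1),s["contact_force"][2],turn(YAW))
b=get_image("scene")
crop("",b,280,110,430,250,4,"pics/s11.png")
E
```

```text
20.025 [-73.5  -0.8 127.6] [0.4 0.4] 0.5099242542477617 [0.01 0.01 0.04]
```

View pics/s11.png

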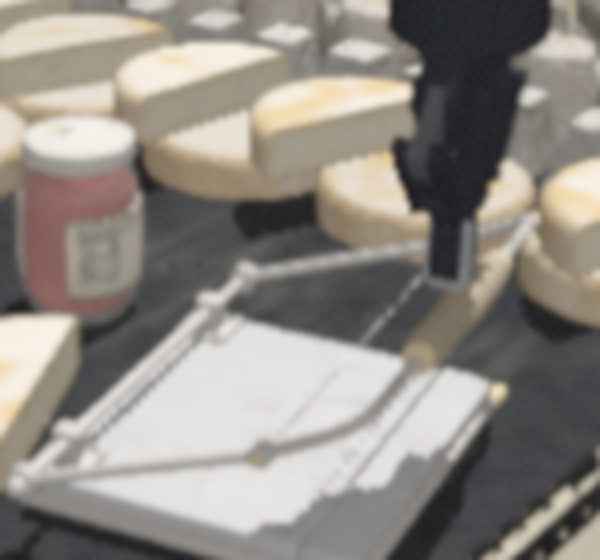

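The tip now sits on top of the grip (near (450,285) in the crop). I'll press on more slowly.

Emit:
{"api": "drive_tool", "payload": {
  "targets": [0,0,0,-3,0,4.5,0,0,0,0,-2.5,0,4.5,0,0,0,0,-2.5,0,4.5,0,0,0,0,-2,0,4.5,0,0,0,0,-2,0,4.5,0,0,0,0,-2,0,4.5,0,0,0,0,-2,0,4.5,0,0,0,0,-2,0,4.5,0,0,0,0,-1,0,4,0,0,0,0,-1,0,4,0]
}}

```text
clock: 21.32
position: [0.4517, 0.2193, 0.0836]
ee_rot: [0.0, 0.995, 0.098, 0.0]
contact_force: [-0.6, 0.4, 0.5]
width: -0.0001
```

```bash
python3 - <<'E'
from h import *
s=get_state();print(s["clock"],loc(s["position"]),(M.T@s["contact_force"][:2]).round(1),s["contact_force"][2],turn(YAW))
b=get_image("scene")
crop("",b,280,130,430,270,4,"pics/s12.png")
E
```

```text
21.325 [-93.2  -0.8  83.6] [-0.5  0.5] 0.5356323001152915 [ 0.   -0.01  0.04]
```

View pics/s12.png

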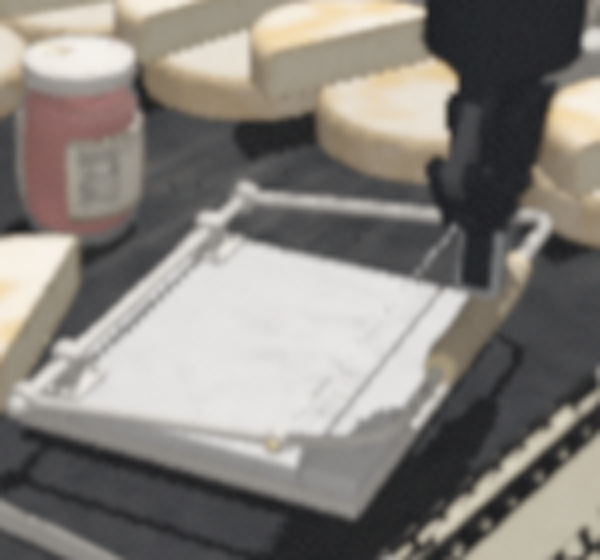

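Emit:
{"api": "drive_tool", "payload": {
  "targets": [0,0,0,-1,0,4,0,0,0,0,-1,0,4,0,0,0,0,-1,0,4,0,0,0,0,-1,0,4,0,0,0,0,-0.5,0,4,0,0,0,0,-0.5,0,4,0,0,0,0,0,0,3.5,0,0,0,0,0,0,3.5,0,0,0,0,0,0,3,0,0,0,0,0,0,2.5,0,0,0,0,0,0,2,0]
}}

```text
clock: 22.75
position: [0.4469, 0.2183, 0.0452]
ee_rot: [0.0, 0.995, 0.098, 0.0]
contact_force: [-0.0, 0.4, 0.5]
width: -0.0001
```

```bash
python3 - <<'E'
from h import *
s=get_state();print(s["clock"],loc(s["position"]),(M.T@s["contact_force"][:2]).round(1),s["contact_force"][2],turn(YAW))
b=get_image("scene")
crop("",b,280,130,430,270,4,"pics/s13.png")
E
```

```text
22.75 [-98.2  -0.9  45.2] [0.1 0.4] 0.5225293875849223 [ 0.01 -0.    0.04]
```

View pics/s13.png

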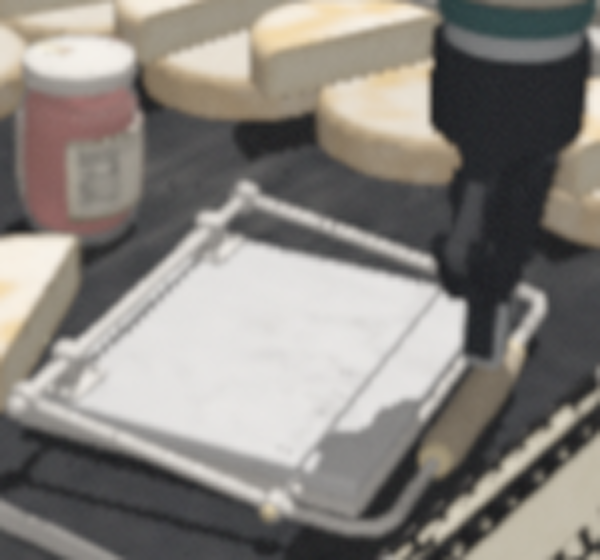

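Emit:
{"api": "drive_tool", "payload": {
  "targets": [0,0,0,0,0,1.5,0,0,0,0,0,0,1.5,0,0,0,0,0,0,1.3,0,0,0,0,0,0,1.2,0,0,0,0,0,0,1.2,0,0,0,0,0,0,1.2,0,0,0,0,0,0,1,0,0,0,0,0,0,1,0,0,0,0,0,0,1,0,0,0,0,0,0,0.8,0,0,0,0,0,0,0.8,0,0,0,0,0,0,0,0]
}}

```text
clock: 24.3
position: [0.4468, 0.2183, 0.0328]
ee_rot: [0.0, 0.995, 0.098, -0.0]
contact_force: [0.0, -0.2, -0.8]
width: 0.0001
```

Emit:
{"api": "drive_tool", "payload": {
  "targets": [0,0,0,0,0,0.6,0,0,0,0,0,0,0.6,0,0,0,0,0,0,0.6,0,0,0,0,0,0,0,0]
}}

```text
clock: 24.8
position: [0.4468, 0.2183, 0.0311]
ee_rot: [0.0, 0.995, 0.098, 0.0]
contact_force: [-0.4, -0.2, 0.6]
width: 0.0
```

```bash
python3 - <<'E'
from h import *
s=get_state();print(s["clock"],loc(s["position"]),(M.T@s["contact_force"][:2]).round(1),s["contact_force"][2],turn(YAW))
b=get_image("scene")
crop("",b,280,130,430,270,4,"pics/s14.png")
E
```

```text
24.8 [-98.2  -0.8  31.1] [-0.5 -0.1] 0.6094844693253122 [ 0.   -0.    0.04]
```

View pics/s14.png

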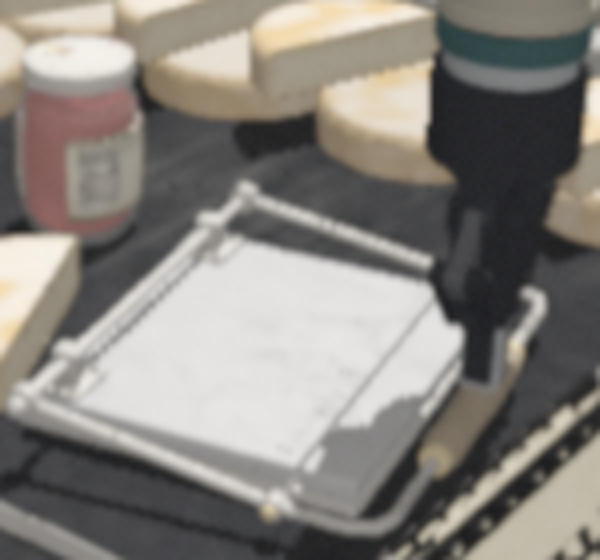

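The grip (about (435,455) at its left end) has not moved since the last picture, so it is probably home already. I'll go down in small steps until I feel the stop.

Emit:
{"api": "drive_tool", "payload": {
  "targets": [0,0,0,0,0,0.4,0,0,0,0,0,0,0.4,0,0,0,0,0,0,0,0]
}}

```text
clock: 25.22
position: [0.4469, 0.2183, 0.031]
ee_rot: [0.0, 0.995, 0.098, 0.0]
contact_force: [-2.1, -0.5, 6.3]
width: -0.0002
```

Emit:
{"api": "drive_tool", "payload": {
  "targets": [0,0,0,0,0,0.4,0,0,0,0,0,0,0.4,0,0,0,0,0,0,0,0]
}}

```text
clock: 25.6
position: [0.4469, 0.2184, 0.0308]
ee_rot: [-0.0, 0.995, 0.098, 0.0]
contact_force: [-2.4, -1.3, 12.1]
width: 0.0001
```

At z = 31 mm the force rises steeply (6 N, then 12 N) with no travel, so the bow is on its stop. I'll ease off and retreat.

Emit:
{"api": "drive_tool", "payload": {
  "targets": [0,0,0,0,0,-1.5,0,0,0,0,0,0,-6,0,0,0,0,0,0,-25,0,0,0,0,0,0,-45,0,0,0,0,0,0,-50,0,0,0,0,0,0,-50,0,0,0,0,-30,50,-20,0,0,0,0,-30,50,0,0,0,0,0,-30,50,0,0,0,0,0,-20,50,0,0,0,0,0,0,50,0,0,0,0,0,0,0,0,0]
}}

```text
clock: 27.1
position: [0.3885, -0.0514, 0.2272]
ee_rot: [0.001, 0.995, 0.095, 0.0]
contact_force: [-0.1, 0.9, 0.0]
width: -0.0002
```

```bash
python3 - <<'E'
from h import *
s=get_state();print(s["clock"],s["position"],s["contact_force"])
b=get_image("scene")
crop("",b,250,100,430,270,3.5,"pics/s15.png")
b=get_image("top");cv2.imwrite("pics/t15full.png",b[:,:,::-1])
crop("",b,230,110,440,300,3.5,"pics/t15.png")
a=cv2.imread("pics/top0.png");d=cv2.absdiff(a,b[:,:,::-1].copy()).max(2)
for n,(x0,y0,x1,y1) in dict(tongs=(238,180,268,292),wheel=(294,136,366,180),jar=(370,105,420,158)).items(): print(n,d[y0:y1,x0:x1].mean(),(d[y0:y1,x0:x1]>60).sum())
P=[w(-.098,y,.0195) for y in(-.052,0,.052)];print(proj("top",P),proj("scene",P))
E
```

```text
27.1 [ 0.38848063 -0.05141956  0.2272418 ] [-0.11103694  0.88238734  0.02385434]
tongs 3.408333333333333 5
wheel 2.1376262626262625 0
jar 2.34 0
[[390.34906003 283.63533361]
 [365.26620834 288.44761959]
 [340.14985422 293.28260959]] [[407.02460322 219.06076686]
 [398.85446257 230.71065516]
 [389.96255018 243.35135603]]
```

View pics/s15.png

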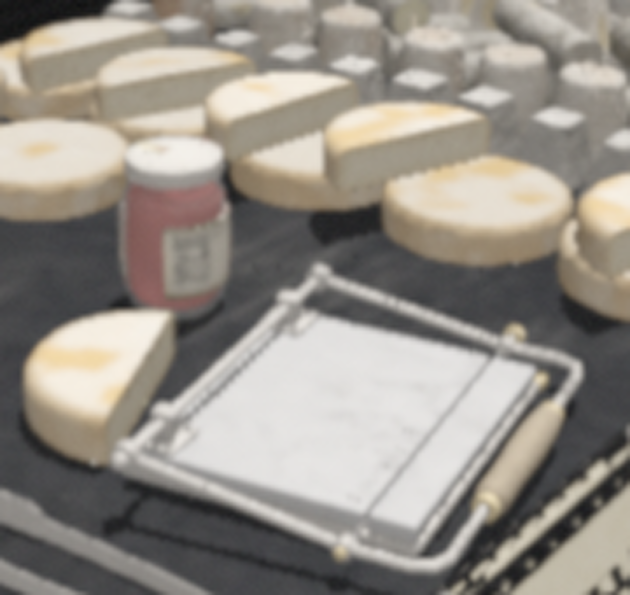

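View pics/t15.png

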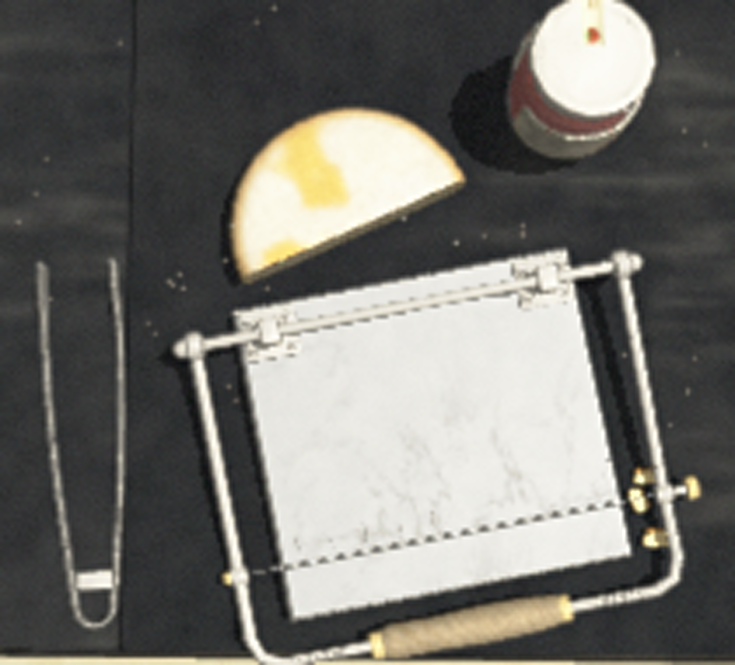

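The bow is down. The grip centre is at about (365,289) in the top view and (399,231) in the scene view, both within 1 px of where it should be at angle 0. The slab is clear, the three parings lie on the deck to the right, and the neighbouring things are unchanged.

```bash
python3 -c "
from rig import *
print(sign_off())"
```

```text
the job is handed in; nothing more can be done
None
```

The slicer is ready for the next cut: all three parings are off the slab's right-hand end and the wire bow is down on its stop. I handed the job in at about 27 s.

- **Sweep:** The first run along the groove, fingertips about 1.5 mm above the marble, pushed two parings off the right end. The third slipped towards the front and stayed on the slab, so I swept a second time, about 20 mm nearer the robot, and that pushed it off too.
- **Bow:** I pushed the grip down along its arc with the closed fingertips, at about 1–2 N. It seems to have sunk the last bit by itself: the fingertips lost contact a little above the stop, at a low angle where that was expected. I then pressed lightly to make sure it was home, and the force rose to about 12 N with no travel at z ≈ 31 mm.
- **Last checks:** Both camera views show the slab clear and the three parings on the deck to the right. The grip is within 1 px of its predicted closed position in both views. The tongs, half wheel and jar look the same as at the start, and the robot was touching nothing. The parings lie close to the right bow arm, but by their height they should be clear beneath it.
- **Disagreement:** The slab measured about 2% smaller in the top picture than the size given, which left errors of up to about 4 mm in the corner fit. The scene view agreed with the fit to within 1–2 px, and it caused no trouble.

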